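# Offer the heat-sink cover up to the open power unit

### The job

The power unit is ready to be closed. Take the orange dust guard off it and hang the guard astride the free part of the reel rail's bar, setting it down rather than dropping it, and let go; then pick up the cover by its heat sink and hold it level about 15 mm above the box's rim without touching the box, its four screw holes straight over the four threaded holes and its window over the green terminal block, so that I can plug in the lead and start the screws. Finish while still holding the cover there, and leave everything else on the bench alone.

Things in the scene. Friction and masses are not known exactly. Their poses are not given: they have to be found in the camera images.
- guard_grip (a point): Centre of the black handle bar on the orange dust guard: 72 mm long (x), 12 mm wide (y), 14 mm high, on two 10 mm posts 56 mm apart, with 20 mm of free air under it; pinch it across its 12 mm width from above. The guard's lower edges are 113 mm below this point, the underside of its ridge 30.5 mm below. Axes as body guard.
- guard_ridge (a point): Middle of the underside of the guard's ridge, inside the folded sheet, 82.5 mm above its lower edges: the line that comes to sit on the bar. Axes as body guard.
- guard: Orange dust guard: rigid folded 3 mm sheet, about 0.13 kg, 120 mm long (x), 96 mm wide (y), 120 mm high with its handle, house-shaped in section (50 mm upright sides, 40 degree roof), open at both ends and below. Starts astride the open unit, along it, on the fixture plate 10 mm above the mat. Origin: centre between its lower edges. x along the ridge, z up; either way round will do.
- rail_free (a point): Top of the rail's horizontal steel bar (12 mm round), 141 mm above the mat, at the middle of its free length: free for 119 mm to -x (near post) and 128 mm to +x (flange of a copper wire reel, 68 mm across, by the far post). Nothing stands under the free length. Axes: x along the bar, y across, z up.
- rail: Reel rail: a steel bar on two aluminium posts 315 mm apart with feet 80 mm wide, fixed to the bench to the robot's left or right, the bar pointing roughly away from the robot. Origin on the mat straight below point rail_free; axes as there.
- cover_center (a point): Centre of the cover, 18.5 mm above its underside and 18.5 mm below its top; the middle of the plate in x and y. Its black finned heat sink, 66 mm long (x) and 40 mm wide (y), stands from 3 to 37 mm above the plate's underside; grip it across its 40 mm width, fingertips above the plate. Axes as body cover.
- cover: Cover: aluminium plate 116 x 76 x 3 mm with a finned heat sink centred on top, about 0.24 kg; four 7 mm screw holes at the corners and one window, 12 mm (x) by 34 mm (y), 46 mm from the middle at its +x end. Starts on the mat, heat sink up, on the side where the rail is not. Origin: middle of the plate's underside. x along the plate to the window, y across, z up.
- unit: Power unit: open grey box 116 mm long (x), 76 mm wide (y), rim 52 mm above the mat, green board inside, green terminal block at its +x end below the rim. Clamped, fixed, on an aluminium plate 190 x 120 x 10 mm; end clamps (black star knob at +x) reach 35 mm above the mat. Origin on the mat below the box's middle. x along the box to the terminal block, z up.
- cover_hole0 (a point): Centre of the cover's screw hole at its -x, -y corner, at the plate's underside: 49 mm along and 29 mm across from the middle. Axes as the cover.
- cover_hole1 (a point): Centre of the cover's screw hole at its +x, -y corner, at the plate's underside: 49 mm along and 29 mm across from the middle. Axes as the cover.
- cover_hole2 (a point): Centre of the cover's screw hole at its +x, +y corner, at the plate's underside: 49 mm along and 29 mm across from the middle. Axes as the cover.
- cover_hole3 (a point): Centre of the cover's screw hole at its -x, +y corner, at the plate's underside: 49 mm along and 29 mm across from the middle. Axes as the cover.
- unit_thread0 (a point): Mouth of the unit's threaded hole (brass insert, 5 mm thread) at its -x, -y corner, level with the rim: 49 mm along and 29 mm across from the middle. Axes as the unit.
- unit_thread1 (a point): Mouth of the unit's threaded hole (brass insert, 5 mm thread) at its +x, -y corner, level with the rim: 49 mm along and 29 mm across from the middle. Axes as the unit.
- unit_thread2 (a point): Mouth of the unit's threaded hole (brass insert, 5 mm thread) at its +x, +y corner, level with the rim: 49 mm along and 29 mm across from the middle. Axes as the unit.
- unit_thread3 (a point): Mouth of the unit's threaded hole (brass insert, 5 mm thread) at its -x, +y corner, level with the rim: 49 mm along and 29 mm across from the middle. Axes as the unit.
- screw_dish: Round steel dish of screws, 80 mm wide and 20 mm high, on the mat beyond the power unit. A bystander, to be left alone. Origin: centre of its underside.
- flux: White flux bottle with a red cap, 40 mm wide and 95 mm high, standing on the mat beyond the power unit. A bystander, to be left alone. Origin: centre of its underside.
- driver: Screwdriver lying on the mat near its right-hand edge, pointing away from the robot. A bystander, to be left alone.
- boards: Stack of three bare green circuit boards, 160 x 120 mm and 12 mm high, at one side edge of the mat. A bystander, to be left alone. Origin: centre of its underside.
- varistor_bin: Small black open bin of red disc parts, 130 x 100 mm and 55 mm high, at the other side edge of the mat. A bystander, to be left alone. Origin: centre of its underside.
- terminals0: Loose green terminal strip, 45 x 10 x 15 mm, on the mat near a side edge. A bystander, to be left alone.
- terminals1: Second loose green terminal strip like the first.
- terminals2: Third loose green terminal strip, on the opposite side.
Things that resemble listed ones, but are neither listed nor needed, are in the scene too. Of the things shaped like the guard, the orange one is meant.

How it is judged (in metres and radians):
On the way:
1. the guard hangs astride the free part of the rail's bar, at rest and let go (x of guard_ridge in the frame of rail_free between -0.065 and 0.07 m and y of guard_ridge in the frame of rail_free between -0.015 and 0.015 m and z of guard_ridge in the frame of rail_free between -0.006 and 0.008 m and angle between guard's own z axis and vertical below 0.3 rad and angle between the x axis of guard and the x axis of rail, either way round below 0.2 rad and contact force between guard and rail above 0.3 N and contact force between guard and the fingers below 0.1 N and linear speed of guard below 0.05 m/s), for 0.3 s.
At the end, for the whole second after the job is handed in: Guard hangs let go and still astride the bar's free length (within 15 mm across, 0.3 rad tilt, 0.2 rad in line). Cover held still in the gripper, not touching the unit, each hole within 3.5 mm horizontally of its own threaded hole and 6 to 24 mm above it (window over the terminal block) (all of step 1 and horizontal distance between cover_hole0 and unit_thread0 below 0.0035 m and z of cover_hole0 in the frame of unit_thread0 between 0.006 and 0.024 m and horizontal distance between cover_hole1 and unit_thread1 below 0.0035 m and z of cover_hole1 in the frame of unit_thread1 between 0.006 and 0.024 m and horizontal distance between cover_hole2 and unit_thread2 below 0.0035 m and z of cover_hole2 in the frame of unit_thread2 between 0.006 and 0.024 m and horizontal distance between cover_hole3 and unit_thread3 below 0.0035 m and z of cover_hole3 in the frame of unit_thread3 between 0.006 and 0.024 m and contact force between cover and the fingers above 2 N and contact force between cover and unit below 0.1 N and linear speed of cover below 0.02 m/s); the arm keeps its last pose, push and grip.
It fails at once if the guard is dropped (falling free faster than 0.4 m/s) (contact force between guard and the fingers below 0.02 N and linear speed of guard above 0.4 m/s).
It fails at once if the cover is dropped (falling free faster than 0.4 m/s) (contact force between cover and the fingers below 0.02 N and linear speed of cover above 0.4 m/s).
It fails at once if the cover touches the power unit with more than 2 N (contact force between cover and unit above 2 N).
It fails at once if another thing on the bench is moved by more than 20 mm (distance of any of screw_dish, flux, driver, boards, varistor_bin, terminals0, terminals1, terminals2 from where it was at the start of the episode above 0.02 m).
It also fails if it takes over 51 s, if anything falls off the work surface, if the arm or the gripper's body presses on something with over 40 N, if the wrist force passes 120 N, or if a joint passes its speed limit or range.

### The arm

A 6-joint arm with a two-finger parallel gripper is mounted at the origin on the work surface. World frame = base frame: x ahead of the robot, y to its left, z up, the work surface at z = 0. Lengths are in mm, angles in rad, forces in N, time in s.
With the tool pointing down it reaches from about 275 to 750 mm from the base axis. Payload 10.2 kg.
Tool frame: the origin (TCP) lies midway between the tips of the shut fingers; the grasp point (between the pads) lies robot.grip_depth behind it (robot.grip_depth is the distance from the TCP to the grasp point, in mm); z points along the fingers, y is the line along which they close (so a half turn about z gives the same grasp; the last joint's range is limited). The gripper opens to 85 mm and grips with 20 to 120 N. Pads are 22 mm wide; open, the fingers measure 114 mm over their backs; the gripper's body (76 mm by 85 mm) begins 54 mm behind the grasp point. The pads swing forward as they close: fully open they stand 13 mm farther back than shut.
Start: joints at [-1.407, 0.313, 1.498, -0, 1.331, -0.223], TCP at [198.032, -486.225, 204.294] pointing down, gripper open.
Joint ranges: [-2.94, 2.94], [-0.97, 2.17], [0.19, 2.56], [-1.23, 4.37], [0.02, 3.11], [-2.88, 2.88]. Speed limits (rad/s): [2.39, 2.39, 3.01, 3.14, 3.14, 3.14].

### API

Orientations are given as [roll, pitch, yaw] about the fixed x, y, z axes, in that order (R = Rz(yaw) Ry(pitch) Rx(roll)).
In Python, from station import get_obs, viewer, hand_in, robot gives the robot as it stands.
- The arm moves only by the tool apply_moves, never from a script. Its argument "series" is a list of rows, each a list of 5 numbers: the shift along the world's x, y, z in units of 0.2 m (1.0 is 0.2 m), then the turn about the world's z in units of 180 degrees (1.0 is 180 degrees), then the opening, from -1 (shut) to 1 (fully open). A call has 1 to 20 rows; each row is the pose to reach, as a shift and turn from the pose commanded when the call began, turning the shorter way round; what a row does not reach only later rows make up. A row lasts 1/8 s, in which the tool goes at most 62.5 mm and 10.7 degrees, less where a joint would pass 70% of its speed; a pose out of reach is approached as far as the arm can. A call with a number of a shift or a turn outside -1 to 1 is refused whole. A call with a gripper value outside its range is refused whole. The fingers move at their own pace and stop on an object; "grip_force" is the grip in N (left out, the last holds). Time passes only in rows, so rows that repeat a pose let the fingers close. It gives the time, the measured TCP pose, the force, the opening and the grip force at its end, in the units of the state.
- get_obs(): the state, without advancing time (a new reading comes with each control period).
- viewer.get_image(name): name is "scene" or "top"; returns the picture (420x560x3 uint8, red, green, blue); there is no depth.
- viewer.get_calibration(name): a dict with "fx", "fy", "cx", "cy" (pixels), "extrinsics" (4x4, takes a point from camera to world coordinates). Camera axes: x right, y down, z forward; pixel columns grow to the right and rows downward; lengths in mm; the calibration is good to about 2 mm. A picture is of the moment at which its call begins. get_calibration takes no time and is no camera call.
- hand_in(): hands the job in; it is judged then, once.
The state is a dict: "t": time; "qpos": joint angles; "dq": joint speeds; "tau": joint torques, N m; "tool_pos": TCP position; "orientation": TCP orientation; "wrist_force": force on the tool from outside, world axes, zero at the start; "ft_torque": the same for the moment, N m; "finger_gap": finger opening in mm; "grip_force": force on a finger pad.
Only numpy, scipy, OpenCV 4.12 (cv2) and the standard library are available. Lean on these libraries where they do the work, as an engineer would, in place of code of your own. Each camera call takes 0.05 s, during which the arm holds its last target. There are 200 camera calls.

## Working session

There is one attempt and no reset: what is moved stays moved. The work goes in short steps, Python scripts to look and compute and a tool call to move; the robot and the scene stay as the last step left them, time stands still between calls to the robot, and variables do not carry over. Pictures are saved under pics/ and viewed, at most 10 in all, crops included, and the job is handed in when it is done.

Besides the shell and the picture viewer there is one more tool, called after "Request:" as name(argument=value, ...), one argument or row to a line, values as JSON. apply_moves: Moves the arm, as the interface text tells. Its arguments: {"type":"object","properties":{"series":{"type":"array","items":{"type":"array","items":{"type":"number","minimum":-1,"maximum":1}}},"grip_force":{"type":"number"}},"required":["series"]}

```bash
mkdir -p pics; python3 - <<'E'
from station import get_obs, viewer, robot
import cv2, numpy as np
print(robot.grip_depth, get_obs())
for n in ("scene","top"):
    im=viewer.get_image(n); cv2.imwrite(f"pics/{n}0.png",im[:,:,::-1]); c=viewer.get_calibration(n)
    print(n,c["fx"],c["fy"],c["cx"],c["cy"],np.round(c["extrinsics"],3).tolist())
E
```

```text
18.700000000000003 {'t': 0.0, 'qpos': array([-1.40737466e+00,  3.13426094e-01,  1.49842500e+00,  1.27850467e-05,
        1.33100809e+00, -2.23405867e-01]), 'dq': array([-3.14257566e-04,  1.36636124e-03, -1.50004043e-05,  1.71891193e-03,
        1.13181739e-03,  5.01754928e-04]), 'tau': array([ 1.90967978e-03, -4.12267542e+01, -2.59739882e+01, -1.36615363e-04,
        4.17697869e-03, -1.44598300e-05]), 'tool_pos': array([ 197.99865553, -485.92135542,  203.75188171]), 'orientation': array([-3.14036035e+00, -2.92708433e-04,  3.86824314e-01]), 'wrist_force': array([-0.35701573, -0.65137875, -0.65468006]), 'ft_torque': array([ 0.01730828, -0.03572336, -0.00010948]), 'grip_force': 0.0, 'finger_gap': 85.59660583288802}
scene 424.4177821740193 424.4177821740193 282.44960996965017 203.9593403642081 [[0.851, 0.431, -0.301, 848.492], [0.525, -0.69, 0.498, -611.006], [0.006, -0.582, -0.813, 1109.79], [0.0, 0.0, 0.0, 1.0]]
top 464.8497305378501 464.8497305378501 276.2245212591026 213.96238174198822 [[0.016, -0.988, 0.155, 228.846], [-1.0, -0.015, 0.011, -4.868], [-0.008, -0.155, -0.988, 1777.368], [0.0, 0.0, 0.0, 1.0]]
```

View pics/scene0.png

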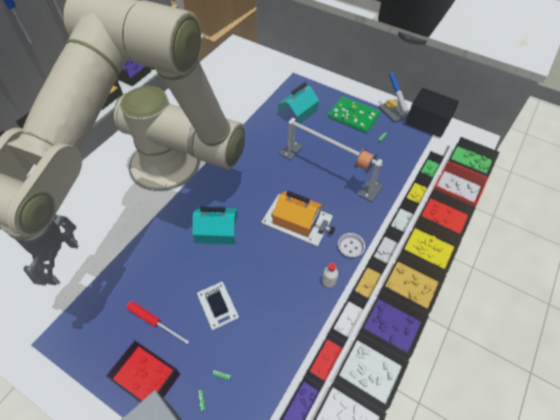

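View pics/top0.png

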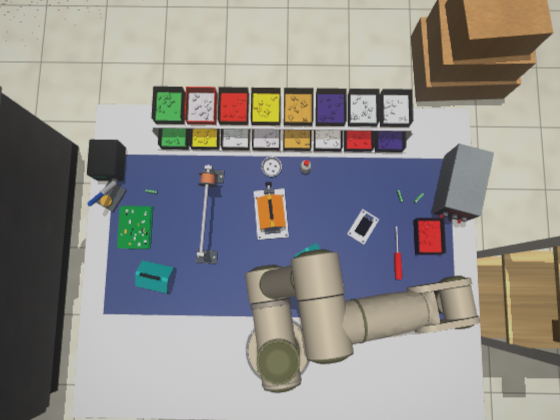

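The orange guard on the unit is at top (271,211) / scene (297,212). Two teal look-alikes are at top (155,277) and (310,250), and only the orange one fits. The rail bar runs from top (209,168) to (205,258), with the reel at the far end, and the cover is at top (363,227) / scene (217,305). I'll confirm this in an enlarged crop and segment it.

```bash
cat > h.py <<'E'
import numpy as np, cv2
from station import get_obs, viewer, robot
def ray(n,p):
    c=viewer.get_calibration(n);E=np.array(c["extrinsics"])
    d=E[:3,:3]@np.array([(p[0]-c["cx"])/c["fx"],(p[1]-c["cy"])/c["fy"],1.]);return E[:3,3],d
def plane(n,p,z):
    o,d=ray(n,p);return o+d*(z-o[2])/d[2]
def tri(p1,p2):
    o1,d1=ray("scene",p1);o2,d2=ray("top",p2)
    s=np.linalg.lstsq(np.c_[d1,-d2],o2-o1,rcond=None)[0]
    a,b=o1+d1*s[0],o2+d2*s[1];return (a+b)/2,np.linalg.norm(a-b)
def proj(n,P):
    c=viewer.get_calibration(n);E=np.array(c["extrinsics"]);q=E[:3,:3].T@(np.array(P)-E[:3,3])
    return np.array([c["fx"]*q[0]/q[2]+c["cx"],c["fy"]*q[1]/q[2]+c["cy"]])
E
python3 - <<'E'
from h import *
T=cv2.imread("pics/top0.png");S=cv2.imread("pics/scene0.png")
def crop(I,x,y,w,h,W,H): return cv2.resize(I[y:y+h,x:x+w],(W,H),interpolation=cv2.INTER_CUBIC)
m=np.vstack([np.hstack([crop(T,195,155,100,112,268,300),crop(T,335,200,56,60,280,300),crop(T,246,178,50,60,252,300)]),
 np.hstack([crop(S,255,175,100,75,400,300),crop(S,185,270,66,50,400,300)])])
cv2.imwrite("pics/crops.png",m)
for n,I in(("top",T),("scene",S)):
    hsv=cv2.cvtColor(I,cv2.COLOR_BGR2HSV)
    x,y,w,h={"top":(250,185,45,50),"scene":(265,185,60,60)}[n]
    k=cv2.inRange(hsv,(8,150,90),(22,255,255));k2=np.zeros_like(k);k2[y:y+h,x:x+w]=k[y:y+h,x:x+w]
    print(n,"orange",cv2.minAreaRect(cv2.findNonZero(k2)),cv2.boundingRect(k2))
    x,y,w,h={"top":(262,195,18,32),"scene":(280,185,35,25)}[n]
    print([ (int(i)) for i in (0,)])
    b=(hsv[...,2]<60).astype(np.uint8);b2=np.zeros_like(b);b2[y:y+h,x:x+w]=b[y:y+h,x:x+w]
    print("black",cv2.minAreaRect(cv2.findNonZero(b2)),b2.sum())
    x,y,w,h={"top":(340,203,46,46),"scene":(190,275,60,60)}[n]
    c=cv2.inRange(hsv,(0,0,110),(180,70,255));c2=np.zeros_like(c);c2[y:y+h,x:x+w]=c[y:y+h,x:x+w]
    print("cover",cv2.minAreaRect(cv2.findNonZero(c2)))
    b2=np.zeros_like(b);b2[y+6:y+h-6,x+6:x+w-6]=b[y+6:y+h-6,x+6:x+w-6]
    print("sink",cv2.minAreaRect(cv2.findNonZero(b2)),b2.sum())
E
```

```text
top orange ((270.5, 210.99998474121094), (32.35643768310547, 24.626232147216797), 83.6598129272461) (257, 195, 28, 34)
[0]
black ((270.1707458496094, 209.03659057617188), (18.22120475769043, 1.6564730405807495), 83.6598129272461) 34
cover ((362.7210388183594, 226.32830810546875), (20.963897705078125, 30.594188690185547), 31.607501983642578)
sink ((363.17974853515625, 226.11236572265625), (9.751980781555176, 16.111968994140625), 32.00538635253906) 159
scene orange ((294.76715087890625, 212.78765869140625), (40.613277435302734, 32.771522521972656), 20.556045532226562) (273, 193, 47, 42)
[0]
black ((297.5, 197.0), (20.5992431640625, 2.2237820625305176), 20.556045532226562) 40
cover ((217.08763122558594, 305.0721740722656), (41.62919235229492, 30.764989852905273), 66.03751373291016)
sink ((217.23277282714844, 304.0431213378906), (18.64551544189453, 11.161048889160156), 66.80140686035156) 77
```

View pics/crops.png

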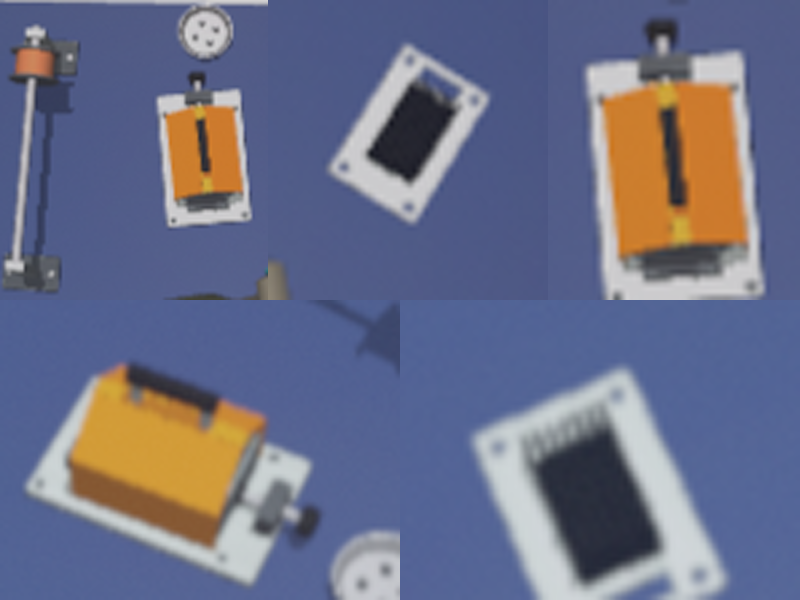

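The crop confirms it. The orange guard carries a black handle, with the star knob at its far end, so unit +x points away from the robot. The cover's window is at top (368,215) / scene (226,317), so cover +x points away and to the right. Next I turn these into positions.

```bash
python3 - <<'E'
from h import *
T=cv2.imread("pics/top0.png");S=cv2.imread("pics/scene0.png")
def yawdeg(v): return np.degrees(np.arctan2(v[1],v[0]))
# guard handle
print("grip",tri((297.5,197),(270.17,209.04)))
for n,c,L,a in(("top",(270.17,209.04),9,83.66),("scene",(297.5,197),10,20.56)):
    u=np.array([np.cos(np.radians(a)),np.sin(np.radians(a))]);v=plane(n,np.array(c)+8*u,123)-plane(n,np.array(c)-8*u,123)
    print(n,"grip at z123",plane(n,c,123).round(1),"yaw",yawdeg(v),yawdeg(-v))
# fixture plate and cover rectangles
def rect(n,I,box,z,lo):
    x,y,w,h=box;f=6
    J=cv2.resize(I[y:y+h,x:x+w],None,fx=f,fy=f,interpolation=cv2.INTER_CUBIC).astype(int)
    k=((J[...,2]>lo)).astype(np.uint8)   # red channel: mat is blue
    k=cv2.morphologyEx(k,cv2.MORPH_CLOSE,np.ones((5,5)))
    cs=cv2.findContours(k,0,1)[0];c=max(cs,key=cv2.contourArea)
    h_=cv2.convexHull(c)
    W=np.array([plane(n,(x+(p[0]+.5)/f-.5,y+(p[1]+.5)/f-.5),z)[:2] for p in h_[:,0]],np.float32)
    return cv2.minAreaRect(W)
for lo in (130,150,170):
  print(lo,"cov top",rect("top",T,(340,203,46,46),3,lo),"scene",rect("scene",S,(190,275,55,58),3,lo))
  print("plate top",rect("top",T,(250,186,42,56),10,lo))
# rail
def prof(n,I,pts):
    out=[]
    for (a,b,r) in pts:
        row=I[r,a:b].astype(float);w=row[:,2]-np.median(row[:,2]);w[w<25]=0
        out.append((float((w*np.arange(a,b)).sum()/w.sum()),r))
    return out
t=prof("top",T,[(196,216,r) for r in range(192,248,8)])
for p in t:print(p,plane("top",p,137).round(1))
def profc(cols):
    o=[]
    for c in cols:
        yc=128+(c-300)*(152-128)/(355-300);a=int(yc-8);col=S[a:a+16,c].astype(float);w=col[:,2]-np.median(col[:,2]);w[w<25]=0
        o.append((c,float((w*np.arange(a,a+16)).sum()/w.sum())))
    return o
for p in profc(range(302,352,8)):print(p,plane("scene",p,137).round(1))
print("nearpost top",plane("top",(201,255),141),"reel inner",plane("top",(207,186),141))
E
```

```text
grip (array([506.41031838,  35.93826492, 124.04499228]), np.float64(1.9457130281362263))
top grip at z123 [505.8  35.4 123. ] yaw -172.68857893057864 7.311421069421375
scene grip at z123 [506.7  37.3 123. ] yaw 6.7013289856501075 -173.2986710143499
130 cov top ((464.46661376953125, -318.7967834472656), (78.25637817382812, 118.3831558227539), 58.595428466796875) scene ((464.0479736328125, -316.10223388671875), (79.98304748535156, 121.2235107421875), 58.56304168701172)
plate top ((507.6822204589844, 36.23089599609375), (193.2354278564453, 122.47940063476562), 5.843456268310547)
150 cov top ((464.46173095703125, -318.8248291015625), (76.5391845703125, 116.63971710205078), 58.67286682128906) scene ((464.12872314453125, -316.1182556152344), (78.27843475341797, 118.9801254272461), 58.61710739135742)
plate top ((507.8127136230469, 36.19969177246094), (191.09474182128906, 120.84767150878906), 5.868969440460205)
170 cov top ((464.4060974121094, -318.8544921875), (74.42829132080078, 114.4029769897461), 58.84016799926758) scene ((464.1873779296875, -316.13836669921875), (76.18702697753906, 116.
[... 171 characters left out ...]
 268.8 137. ]
(204.96153846153845, 200) [532.9 270.  137. ]
(204.34163701067615, 208) [503.7 271.  137. ]
(203.5794701986755, 216) [474.7 272.6 137. ]
(202.6448598130841, 224) [445.8 274.7 137. ]
(202.03071017274473, 232) [417.1 275.7 137. ]
(201.53979238754326, 240) [388.5 276.3 137. ]
(302, 126.49751243781094) [379.4 281.  137. ]
(310, 130.35114503816794) [410.1 279.6 137. ]
(318, 134.1243093922652) [440.1 278.4 137. ]
(326, 138.0) [470.  276.9 137. ]
(334, 141.8923076923077) [499.4 275.3 137. ]
(342, 145.84126984126985) [528.6 273.5 137. ]
(350, 149.51246882793018) [556.8 272.8 137. ]
nearpost top [335.15372473 275.33283122 141.        ] reel inner [583.50150624 264.01229198 141.        ]
```

Measured positions:
- **Unit:** (507.8, 36.1), yaw 5.9°.
- **Guard grip:** (506.3, 36.4), at z 123–124 against the expected 123.
- **Rail:** rail_free is near (457, 275), with the bar at about −2.5°.
- **Cover:** (464.3, −317.5), yaw −31.4°. It measures about 77×117, against 76×116 given.

I'm moving towards the guard now.

Request:
apply_moves(
  series=[
    [0.25,0.5,0.0,-0.044,0.2],
    [0.5,1.0,0,-0.0885,0.2],
    [0.5,1.0,0,-0.0885,0.2],
    [0.5,1.0,0,-0.0885,0.2],
    [0.5,1.0,0,-0.0885,0.2],
  ],
  grip_force=40,
)

```text
t: 0.72
tool_pos: [298.7, -284.5, 204.4]
orientation: [-3.142, -0.0, 0.112]
wrist_force: [-0.2, -1.3, -0.4]
finger_gap: 51.1
grip_force: 0.0
```

Request:
apply_moves(
  series=[
    [0.26,0.5,0,0,0.2],
    [0.52,1.0,0,0,0.2],
    [0.52,1.0,0,0,0.2],
    [0.52,1.0,0,0,0.2],
    [0.52,1.0,0,0,0.2],
  ],
)

```text
t: 1.35
tool_pos: [402.6, -85.2, 204.1]
orientation: [-3.141, 0.0, 0.112]
wrist_force: [-0.7, -0.6, -0.0]
finger_gap: 51.2
grip_force: 0.0
```

Request:
apply_moves(
  series=[
    [0.3,0.4,0,0,0],
    [0.522,0.613,0,0,0],
    [0.522,0.613,-0.15,0,0],
    [0.522,0.613,-0.15,0,0],
    [0.522,0.613,-0.15,0,0],
    [0.522,0.613,-0.15,0,0],
  ],
)

```text
t: 2.1
tool_pos: [506.5, 35.0, 175.3]
orientation: [3.141, -0.001, 0.107]
wrist_force: [0.2, 0.7, -0.0]
finger_gap: 42.7
grip_force: 0.0
```

Request:
apply_moves(
  series=[
    [0,0,-0.12,0,0],
    [0,0,-0.24,0,0],
    [0,0,-0.344,0,0],
    [0,0,-0.344,0,0],
    [0,0,-0.344,0,-0.5],
    [0,0,-0.344,0,-1],
    [0,0,-0.344,0,-1],
    [0,0,-0.344,0,-1],
    [0,0,-0.344,0,-1],
    [0,0,-0.344,0,-1],
  ],
  grip_force=40,
)

```text
t: 3.35
tool_pos: [506.4, 36.4, 105.5]
orientation: [-3.142, 0.0, 0.109]
wrist_force: [-0.0, -0.3, 1.1]
finger_gap: 0.1
grip_force: 0.0
```

The gap reads 0, so the fingers shut on nothing. I'll take a closer look.

```bash
python3 - <<'E'
from h import *
o=get_obs();print(o["tool_pos"],o["finger_gap"],o["grip_force"],o["wrist_force"])
T=viewer.get_image("top")[:,:,::-1];S=viewer.get_image("scene")[:,:,::-1]
cv2.imwrite("pics/top1.png",T);cv2.imwrite("pics/scene1.png",S)
P=o["tool_pos"];print(proj("scene",P),proj("top",P))
cv2.imwrite("pics/c1.png",np.hstack([cv2.resize(T[160:260,220:320],(400,400),interpolation=2),cv2.resize(S[140:240,247:347],(400,400),interpolation=2)]))
E
```

```text
[506.41832285  36.40537053 105.49986824] 0.1495575174196075 0.0 [-0.02989726 -0.29357169  1.07563872]
[297.03270116 200.72569288] [269.98644873 209.66649224]
```

View pics/c1.png

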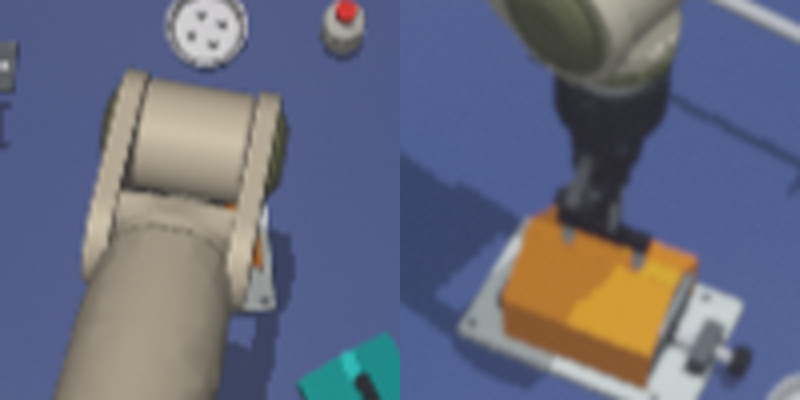

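```bash
python3 - <<'E'
from h import *
S=cv2.imread("pics/scene1.png");S0=cv2.imread("pics/scene0.png")
f=10;x,y,w,h=270,165,40,55
out=[]
for I in (S0,S):
    J=cv2.resize(I[y:y+h,x:x+w],None,fx=f,fy=f,interpolation=cv2.INTER_CUBIC)
    J=cv2.convertScaleAbs(J,alpha=1.5,beta=25)
    for P,c in [((506.4,36.4,105.5),(0,0,255)),((506.4,36.4,124),(0,255,0)),((506.4,36.4,150),(255,255,0)),((506.4,36.4,180),(255,0,255))]:
        p=(proj("scene",P)-[x,y]+.5)*f;cv2.circle(J,(int(p[0]),int(p[1])),4,c,1)
    out.append(J)
cv2.imwrite("pics/c2.png",np.hstack(out))
E
```

```text
(no output)
```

View pics/c2.png

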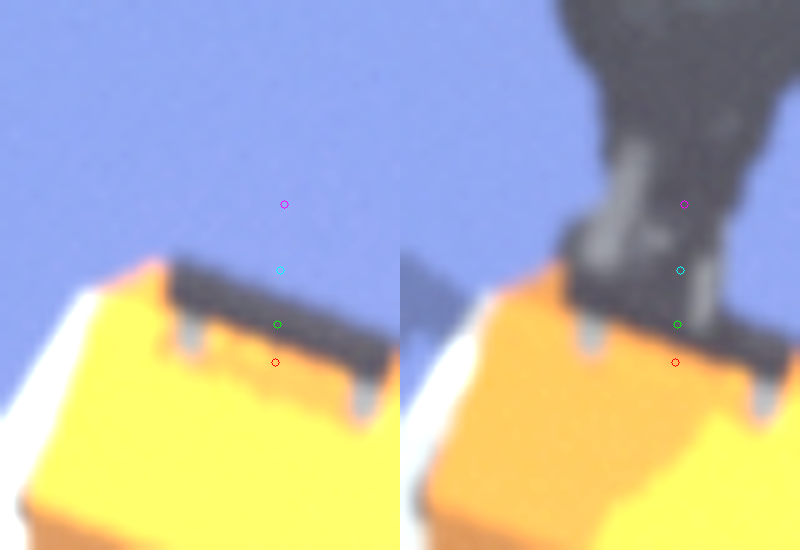

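```bash
python3 - <<'E'
from h import *
S=cv2.imread("pics/scene0.png");y=0.3868
f=4;x0,y0,w,h=0,190,100,130
J=cv2.convertScaleAbs(cv2.resize(S[y0:y0+h,x0:x0+w],None,fx=f,fy=f,interpolation=2),alpha=1.6,beta=40)
c=np.array([198,-485.9,203.8]);d=np.array([np.sin(y),-np.cos(y),0])
for P,col in [(c,(0,0,255)),(c+[0,0,13]+42.5*d,(0,255,0)),(c+[0,0,13]-42.5*d,(255,255,0)),(c+[0,0,73],(255,0,255))]:
    p=(proj("scene",P)-[x0,y0]+.5)*f;print(p);cv2.circle(J,(int(p[0]),int(p[1])),4,col,1)
cv2.imwrite("pics/c3.png",J)
E
```

```text
[289.7621771  332.31342351]
[246.75838648 389.16450763]
[313.32066064 258.50687841]
[237.19801798 272.64779016]
```

View pics/c3.png

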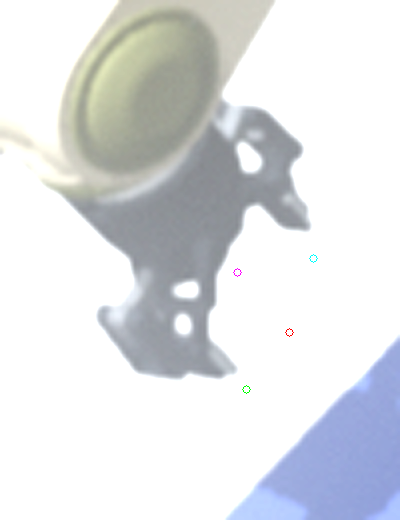

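The fingertips look about 20–25 mm higher than the reported TCP implies, so they seem to have shut above the handle. I'll lift clear and check the shut tip against its projection.

Request:
apply_moves(
  series=[
    [0,0,0.2,0,-1],
    [0,0,0.4,0,-1],
    [0,-0.25,0.5,0,-1],
    [0,-0.5,0.5,0,-1],
    [0,-0.5,0.5,0,-1],
    [0,-0.5,0.5,0,-1],
    [0,-0.5,0.5,0,-1],
  ],
)

```text
t: 4.32
tool_pos: [506.4, -62.6, 205.5]
orientation: [-3.141, 0.0, 0.11]
wrist_force: [-0.4, 0.2, -0.1]
finger_gap: 0.1
grip_force: 0.0
```

```bash
python3 - <<'E'
from h import *
S=viewer.get_image("scene")[:,:,::-1];cv2.imwrite("pics/scene2.png",S)
T=viewer.get_image("top")[:,:,::-1];cv2.imwrite("pics/top2.png",T)
o=get_obs();P=o["tool_pos"];print(P,o["finger_gap"],o["wrist_force"])
f=6;q=proj("scene",P);x,y=int(q[0])-35,int(q[1])-60
J=cv2.convertScaleAbs(cv2.resize(S[y:y+80,x:x+70],None,fx=f,fy=f,interpolation=2),alpha=1.5,beta=25)
for dz,c in [(0,(0,0,255)),(25,(0,255,0)),(54+18.7,(255,0,255))]:
    p=(proj("scene",P+[0,0,dz])-[x,y]+.5)*f;cv2.circle(J,(int(p[0]),int(p[1])),4,c,1)
K=cv2.convertScaleAbs(cv2.resize(T[180:260,240:310],(380,480),interpolation=2),alpha=1.3)
cv2.imwrite("pics/c4.png",np.hstack([J,K]))
E
```

```text
[506.45524675 -62.71568213 205.4748616 ] -0.32069856251944406 [ 0.20137612 -1.34478274 -0.2716001 ]
```

View pics/c4.png

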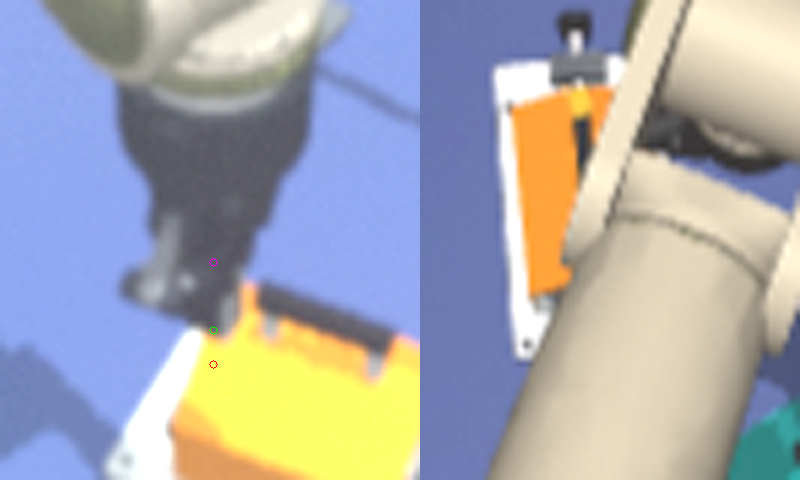

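Request:
apply_moves(
  series=[
    [0,0,0,0,1],
    [0,0,0,0,1],
    [0,0,0,0,1],
    [0,0,0,0,1],
    [0,0,0,0,1],
    [0,0,0,0,1],
  ],
)

```text
t: 5.18
tool_pos: [506.4, -63.7, 205.5]
orientation: [3.142, 0.0, 0.109]
wrist_force: [-0.1, -0.6, 0.4]
finger_gap: 85.3
grip_force: 0.0
```

```bash
python3 - <<'E'
from h import *
A=cv2.imread("pics/scene2.png");S=viewer.get_image("scene")[:,:,::-1].copy();cv2.imwrite("pics/scene3.png",S)
o=get_obs();P=o["tool_pos"];print(P,o["orientation"],o["qpos"].round(3),o["finger_gap"])
y=o["orientation"][2];d=np.array([np.sin(y),-np.cos(y),0]);e=np.array([np.cos(y),np.sin(y),0])
for nm,v in(("alongY",d),("alongX",e)):
    for s in(-1,1):print(nm,s,proj("scene",P+[0,0,13]+42.5*s*v).round(1),proj("scene",P+[0,0,38]+42.5*s*v).round(1))
D=cv2.absdiff(A,S).max(2)>25
n,l,st,ce=cv2.connectedComponentsWithStats(D.astype(np.uint8))
for i in range(1,n):
    if st[i,4]>8:print(st[i],ce[i].round(1),S[l==i].mean(0).round(),A[l==i].mean(0).round())
q=proj("scene",P);x,yy=int(q[0])-45,int(q[1])-60
cv2.imwrite("pics/c5.png",cv2.convertScaleAbs(cv2.resize(S[yy:yy+90,x:x+90],None,fx=6,fy=6,interpolation=2),alpha=1.5,beta=25));print(x,yy)
E
```

```text
[506.43043209 -63.65186558 205.48516133] [3.14153817e+00 2.48489163e-05 1.08758293e-01] [-0.355  0.28   1.539 -0.     1.323  1.107] 85.23446511200872
alongY -1 [285.9 189.9] [286. 184.]
alongY 1 [271.6 213.8] [271.5 208.1]
alongX -1 [264.3 195.9] [264.  190.1]
alongX 1 [293.8 207.4] [294.1 201.7]
[261 175  31  41 445] [273.5 196.4] [79. 82. 90.] [118. 102. 101.]
[273 186   6   6  26] [275.3 188. ] [107.  74.  66.] [64. 57. 56.]
[254 258   6   4  17] [256.9 259.3] [113.  74.  61.] [146.  97.  80.]
233 144
```

View pics/c5.png

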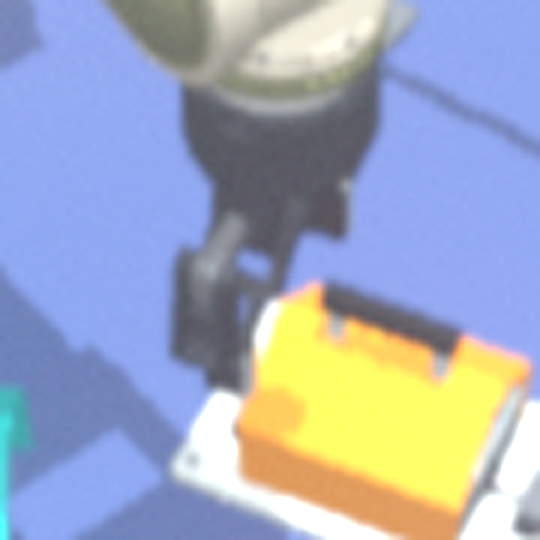

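Open, the tips fit closing along y with a tool that ends about 25 mm short of the reported TCP, which explains the miss. I'll regrasp with TCP z ≈ 80. That stays clear of the roof even if this estimate is wrong.

Request:
apply_moves(
  series=[
    [0,0.25,0,0,0],
    [0,0.5,0,0,0],
    [0,0.5,0,0,0],
    [0,0.5,0,0,0],
    [0,0.5,-0.2,0,0],
    [0,0.5,-0.4,0,0],
    [0,0.5,-0.5,0,0],
    [0,0.5,-0.57,0,0],
    [0,0.5,-0.627,0,0],
    [0,0.5,-0.627,0,0],
  ],
)

```text
t: 6.48
tool_pos: [506.3, 36.1, 79.8]
orientation: [-3.141, 0.001, 0.108]
wrist_force: [-0.1, -0.3, 0.1]
finger_gap: 42.8
grip_force: 0.0
```

Request:
apply_moves(
  series=[
    [0,0,0,0,-0.4],
    [0,0,0,0,-0.7],
    [0,0,0,0,-1],
    [0,0,0,0,-1],
    [0,0,0,0,-1],
    [0,0,0,0,-1],
  ],
  grip_force=40,
)

```text
t: 7.22
tool_pos: [506.8, 36.2, 80.5]
orientation: [3.141, -0.001, 0.109]
wrist_force: [-0.2, -3.3, 5.5]
finger_gap: 11.2
grip_force: 43.4
```

The grip is good (gap 11, 43 N). Now I lift and carry to the rail.

Request:
apply_moves(
  series=[
    [0,0,0.05,0,-1],
    [0,0,0.15,0,-1],
    [0,0,0.3,0,-1],
    [0,0,0.45,0,-1],
    [0,0,0.6,0,-1],
    [0,0,0.75,0,-1],
    [0,0,0.85,0,-1],
    [0,0,0.85,0,-1],
    [0,0,0.85,0,-1],
  ],
)

```text
t: 8.35
tool_pos: [505.9, 36.5, 249.1]
orientation: [-3.141, 0.002, 0.109]
wrist_force: [1.2, 0.1, -2.4]
finger_gap: 11.4
grip_force: 42.5
```

Request:
apply_moves(
  series=[
    [-0.02,0.1,0,0,-1],
    [-0.06,0.25,0,-0.01,-1],
    [-0.1,0.4,0,-0.02,-1],
    [-0.14,0.55,0,-0.03,-1],
    [-0.18,0.7,0,-0.04,-1],
    [-0.22,0.85,0,-0.048,-1],
    [-0.247,0.95,0,-0.048,-1],
    [-0.247,1.0,0,-0.048,-1],
    [-0.247,1.0,0,-0.048,-1],
    [-0.247,1.0,0,-0.048,-1],
  ],
)

```text
t: 9.6
tool_pos: [457.2, 235.7, 249.8]
orientation: [3.141, 0.0, -0.043]
wrist_force: [0.1, -0.6, -0.3]
finger_gap: 11.4
grip_force: 42.4
```

Request:
apply_moves(
  series=[
    [0,0.08,0,0,-1],
    [0,0.15,0,0,-1],
    [0,0.193,0,0,-1],
    [0,0.193,0,0,-1],
    [0,0.193,0,0,-1],
    [0,0.193,0,0,-1],
  ],
)

```text
t: 10.35
tool_pos: [457.1, 274.7, 250.1]
orientation: [3.142, -0.0, -0.042]
wrist_force: [-0.7, 0.0, -2.1]
finger_gap: 11.0
grip_force: 42.4
```

```bash
python3 - <<'E'
from h import *
o=get_obs();P=o["tool_pos"];print(P,o["orientation"],o["finger_gap"],o["wrist_force"])
S=viewer.get_image("scene")[:,:,::-1].copy();cv2.imwrite("pics/scene4.png",S)
T=viewer.get_image("top")[:,:,::-1].copy();cv2.imwrite("pics/top4.png",T)
J=cv2.resize(S[50:200,250:400],(450,450),interpolation=2);K=cv2.resize(T[155:275,165:255],(338,450),interpolation=2)
cv2.imwrite("pics/c6.png",np.hstack([J,K]))
# unit now uncovered: rectangle of plate in scene
E
```

```text
[457.08796249 274.69113301 250.14301398] [ 3.14150766e+00 -5.35155540e-05 -4.24052695e-02] 11.021917561286788 [-0.66598944  0.00853368 -2.07235841]
```

View pics/c6.png

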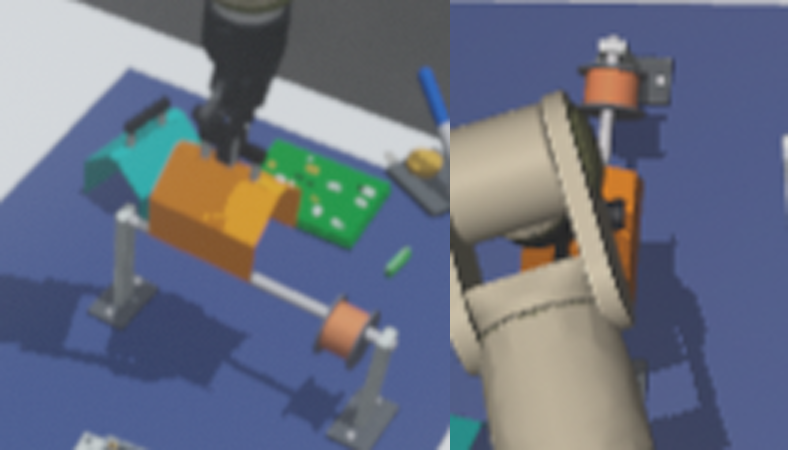

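The picture shows the guard level and in line above the bar, with the reel and both posts clear. Lowering.

Request:
apply_moves(
  series=[
    [0,0.003,-0.06,0,-1],
    [0,0.003,-0.18,0,-1],
    [0,0.003,-0.3,0,-1],
    [0,0.003,-0.4,0,-1],
    [0,0.003,-0.5,0,-1],
    [0,0.003,-0.56,0,-1],
    [0,0.003,-0.58,0,-1],
    [0,0.003,-0.58,0,-1],
    [0,0.003,-0.58,0,-1],
  ],
)

```text
t: 11.58
tool_pos: [457.3, 275.7, 134.7]
orientation: [-3.141, -0.001, -0.042]
wrist_force: [-0.2, -0.1, -1.7]
finger_gap: 11.6
grip_force: 42.4
```

Request:
apply_moves(
  series=[
    [0,0,-0.01,0,-1],
    [0,0,-0.015,0,-1],
    [0,0,-0.02,0,-1],
    [0,0,-0.02,0,-1],
  ],
)

```text
t: 12.08
tool_pos: [457.0, 275.6, 130.0]
orientation: [3.142, 0.0, -0.042]
wrist_force: [0.4, -0.2, -1.4]
finger_gap: 11.2
grip_force: 42.4
```

Request:
apply_moves(
  series=[
    [0,0,-0.005,0,-1],
    [0,0,-0.01,0,-1],
    [0,0,-0.01,0,-1],
  ],
)

```text
t: 12.45
tool_pos: [457.1, 275.7, 128.9]
orientation: [-3.141, -0.001, -0.042]
wrist_force: [-3.1, -1.1, 6.2]
finger_gap: 10.7
grip_force: 43.3
```

```bash
python3 -c "
from h import *
for i in range(4):
    o=get_obs();print(o['wrist_force'].round(2),o['ft_torque'].round(3),o['tool_pos'].round(1));viewer.get_image('top') if i<1 else 0"
```

```text
[-3.12 -1.12  6.22] [-0.146  0.422 -0.021] [457.1 275.7 128.9]
[-2.58 -0.59  5.62] [-0.16   0.437 -0.038] [457.1 275.7 128.9]
[-2.58 -0.59  5.62] [-0.16   0.437 -0.038] [457.1 275.7 128.9]
[-2.58 -0.59  5.62] [-0.16   0.437 -0.038] [457.1 275.7 128.9]
```

It is in contact with the bar at the expected height. I'll ease off slightly and let go.

Request:
apply_moves(
  series=[
    [0,0,0.003,0,-1],
    [0,0,0.003,0,-0.6],
    [0,0,0.003,0,-0.4],
    [0,0,0.003,0,-0.2],
    [0,0,0.003,0,0],
    [0,0,0.003,0,0],
    [0,0,0.003,0,0],
  ],
)

```text
t: 13.38
tool_pos: [457.0, 275.6, 128.7]
orientation: [-3.142, 0.0, -0.042]
wrist_force: [-0.1, 0.5, -0.3]
finger_gap: 42.4
grip_force: 0.0
```

Request:
apply_moves(
  series=[
    [0,0,0.05,0,0],
    [0,0,0.15,0,0],
    [0,0,0.3,0,0],
    [0,0,0.5,0,0],
    [0,0,0.6,0,0],
    [0,-0.3,0.6,0,0.3],
    [0,-0.6,0.6,0,0.6],
    [0,-0.9,0.6,0,1],
    [0,-1,0.6,0,1],
    [0,-1,0.6,0,1],
    [0,-1,0.6,0,1],
  ],
)

```text
t: 14.75
tool_pos: [457.1, 76.3, 249.1]
orientation: [-3.141, -0.001, -0.041]
wrist_force: [0.3, 0.4, 0.1]
finger_gap: 85.7
grip_force: 0.0
```

Request:
apply_moves(
  series=[
    [0,-0.3,0,-0.05,1],
    [0,-0.6,0,-0.1,1],
    [0,-0.9,0,-0.16,1],
    [0,-1,0,-0.16,1],
    [0,-1,0,-0.16,1],
  ],
)

```text
t: 15.38
tool_pos: [457.3, -124.4, 248.6]
orientation: [-3.141, 0.0, -0.545]
wrist_force: [-1.0, 1.1, -0.5]
finger_gap: 85.5
grip_force: 0.0
```

```bash
python3 - <<'E'
from h import *
S=viewer.get_image("scene")[:,:,::-1].copy();T=viewer.get_image("top")[:,:,::-1].copy()
cv2.imwrite("pics/scene5.png",S);cv2.imwrite("pics/top5.png",T)
J=cv2.resize(S[80:250,240:380],(395,480),interpolation=2);K=cv2.resize(T[160:265,190:305],(405,370),interpolation=2)
K=cv2.copyMakeBorder(K,0,110,0,0,0);cv2.imwrite("pics/c7.png",np.hstack([J,K]))
E
```

View pics/c7.png

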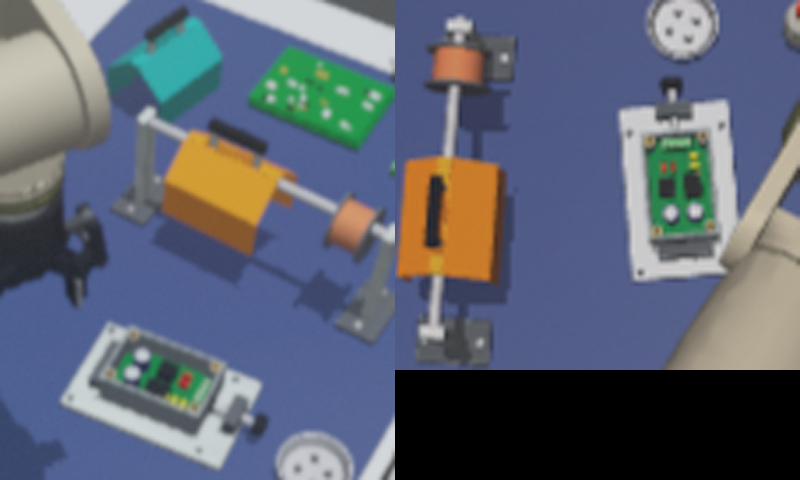

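The guard hangs astride the bar, in line, between the near post and the reel (top ≈ (320,220 in view)). The unit is now open, with its terminal end at the knob side. Next comes a numeric check of the unit in both views and of the guard handle.

```bash
python3 - <<'E'
from h import *
S=cv2.imread("pics/scene5.png");T=cv2.imread("pics/top5.png")
def hull(n,I,box,z,lo):
    x,y,w,h=box;f=6
    J=cv2.resize(I[y:y+h,x:x+w],None,fx=f,fy=f,interpolation=2)
    k=(J[...,2]>lo).astype(np.uint8);c=max(cv2.findContours(k,0,1)[0],key=cv2.contourArea)
    W=np.array([plane(n,(x+(p[0]+.5)/f-.5,y+(p[1]+.5)/f-.5),z)[:2] for p in cv2.convexHull(c)[:,0]],np.float32)
    return cv2.minAreaRect(W)
for lo in(140,160,180): print(lo,hull("scene",S,(255,190,82,60),10,lo))
# brass inserts: warm yellow/brown spots near predicted corners
for n,I in(("scene",S),("top",T)):
    th=np.radians(5.85);R=np.array([[np.cos(th),-np.sin(th)],[np.sin(th),np.cos(th)]])
    for a in((-49,-29),(49,-29),(49,29),(-49,29)):
        p=proj(n,[*(np.array([507.7,36.7])+R@a),52]);x0,y0=np.round(p).astype(int)
        w=I[y0-3:y0+4,x0-3:x0+4].astype(float);s=np.clip(w[...,2]-w[...,0]-12,0,None)
        s[(w[...,1]>w[...,2])]=0
        if s.sum()>20:
            yy,xx=np.mgrid[y0-3:y0+4,x0-3:x0+4];q=((xx*s).sum()/s.sum(),(yy*s).sum()/s.sum())
            print(n,a,p.round(1),np.round(q,1),s.sum(),(plane(n,q,52)[:2]-R@a).round(1))
# guard handle
for n,I,b in(("scene",S,(307,115,32,22)),("top",T,(306-112,203,20,35))):
    x,y,w,h=b;k=np.zeros(I.shape[:2],np.uint8);k[y:y+h,x:x+w]=(I[y:y+h,x:x+w].max(2)<60);m=cv2.minAreaRect(cv2.findNonZero(k));print(n,m,k.sum(),plane(n,m[0],171.5).round(1))
E
```

```text
140 ((507.95269775390625, 40.60466766357422), (192.35166931152344, 128.50709533691406), 5.583639621734619)
160 ((508.3877868652344, 37.87519836425781), (190.18687438964844, 120.5827865600586), 5.482508659362793)
180 ((508.17236328125, 37.95506286621094), (187.31820678710938, 116.9327621459961), 5.809837341308594)
scene (-49, -29) [278.1 212.5] [278.4 211.8] 65.0 [507.4  39.1]
scene (49, -29) [307.8 224.5] [307.9 223.8] 70.0 [506.8  39. ]
scene (49, 29) [315.5 210. ] [315.9 209.6] 168.0 [508.1  38.8]
scene (-49, 29) [286.4 198.6] [287.3 198.3] 79.0 [509.6  39.2]
top (-49, -29) [279.  223.9] [279.1 223.8] 120.0 [508.   36.4]
top (49, -29) [276.8 198.2] [276.8 198.1] 115.0 [508.3  36.5]
top (49, 29) [261.5 199.6] [261.6 199.6] 259.0 [507.5  36.1]
top (-49, 29) [263.6 225.2] [264.  225.3] 184.0 [507.3  35.3]
scene ((323.6533203125, 128.1715545654297), (19.211082458496094, 2.5373129844665527), 25.016895294189453) 49 [457.1 278.9 171.5]
top ((200.69802856445312, 220.0198211669922), (3.18411922454834, 18.20918083190918), 5.710593223571777) 54 [455.1 276.2 171.5]
```

The four inserts agree between the views: unit (507.9, 37.3), and the guard handle sits at (456, 277.5) on the bar as intended. Relative to the cover, the unit lies at (+43.7, +354.8) mm and +37.1°. On to the cover.

Request:
apply_moves(
  series=[
    [0.01,-0.3,0,-0.001,1],
    [0.02,-0.6,-0.2,-0.001,1],
    [0.037,-0.9,-0.5,-0.001,1],
    [0.037,-0.966,-0.75,-0.001,1],
    [0.037,-0.966,-0.944,-0.001,1],
    [0.037,-0.966,-0.944,-0.001,1],
    [0.037,-0.966,-0.944,-0.001,1],
  ],
)

```text
t: 16.35
tool_pos: [465.9, -317.3, 62.3]
orientation: [3.141, -0.003, -0.546]
wrist_force: [0.3, -0.0, -0.1]
finger_gap: 85.7
grip_force: 0.0
```

Request:
apply_moves(
  series=[
    [0,0,-0.15,0,1],
    [0,0,-0.25,0,1],
    [0,0,-0.32,0,1],
    [0,0,-0.36,0,1],
    [0,0,-0.37,0,1],
    [0,0,-0.37,0,1],
  ],
)

```text
t: 17.1
tool_pos: [464.7, -317.8, -13.5]
orientation: [3.141, -0.001, -0.548]
wrist_force: [-0.3, -0.1, -0.5]
finger_gap: 85.5
grip_force: 0.0
```

Request:
apply_moves(
  series=[
    [0,0,0,0,0.4],
    [0,0,0,0,0.15],
    [0,0,0,0,0.15],
    [0,0,-0.015,0,0.15],
    [0,0,-0.03,0,0.15],
    [0,0,-0.03,0,0.15],
  ],
)

```text
t: 17.85
tool_pos: [464.3, -317.5, -20.5]
orientation: [-3.141, 0.001, -0.548]
wrist_force: [-0.6, -0.3, 0.3]
finger_gap: 49.0
grip_force: 0.0
```

Request:
apply_moves(
  series=[
    [0,0,0,0,0],
    [0,0,0,0,-0.1],
    [0,0,0,0,-0.3],
    [0,0,0,0,-0.6],
    [0,0,0,0,-1],
    [0,0,0,0,-1],
    [0,0,0,0,-1],
  ],
  grip_force=60,
)

```text
t: 18.73
tool_pos: [464.6, -317.7, -19.9]
orientation: [3.142, -0.0, -0.548]
wrist_force: [0.4, 2.0, 5.2]
finger_gap: 39.0
grip_force: 60.6
```

Request:
apply_moves(
  series=[
    [0,0,0.03,0,-1],
    [0,0,0.1,0,-1],
    [0,0,0.25,0,-1],
    [0,0,0.4,0,-1],
    [0,0,0.6,0,-1],
    [0,0,0.75,0,-1],
    [0,0,0.85,0,-1],
    [0,0,0.85,0,-1],
    [0,0,0.85,0,-1],
  ],
)

```text
t: 19.85
tool_pos: [464.0, -317.2, 149.0]
orientation: [-3.141, 0.002, -0.548]
wrist_force: [-0.9, 0.3, -3.3]
finger_gap: 39.4
grip_force: 60.9
```

Request:
apply_moves(
  series=[
    [0.02,0.1,0,0.02,-1],
    [0.05,0.25,0,0.05,-1],
    [0.08,0.4,0,0.08,-1],
    [0.11,0.55,0,0.12,-1],
    [0.14,0.7,0,0.16,-1],
    [0.17,0.8,0,0.2,-1],
    [0.2,0.9,0,0.206,-1],
    [0.2,0.9,0,0.206,-1],
    [0.2,0.9,0,0.206,-1],
  ],
)

```text
t: 20.98
tool_pos: [504.1, -137.5, 149.6]
orientation: [-3.141, 0.001, 0.1]
wrist_force: [0.9, 0.3, -2.9]
finger_gap: 39.0
grip_force: 61.1
```

Request:
apply_moves(
  series=[
    [0.0,0.15,0,0,-1],
    [0.01,0.3,0,0,-1],
    [0.018,0.45,0,0,-1],
    [0.018,0.6,0,0,-1],
    [0.018,0.75,0,0,-1],
    [0.018,0.84,0,0,-1],
    [0.018,0.874,0,0,-1],
    [0.018,0.874,0,0,-1],
    [0.018,0.874,-0.2,0,-1],
    [0.018,0.874,-0.3,0,-1],
    [0.018,0.874,-0.38,0,-1],
    [0.018,0.874,-0.4,0,-1],
    [0.018,0.874,-0.4,0,-1],
  ],
)

```text
t: 22.6
tool_pos: [508.3, 36.7, 70.2]
orientation: [3.141, -0.0, 0.099]
wrist_force: [0.8, 0.6, -3.1]
finger_gap: 39.1
grip_force: 61.2
```

```bash
cat > cov.py <<'E'
from h import *
import sys
tag=sys.argv[1]
o=get_obs();P=o["tool_pos"];print(P.round(1),o["orientation"].round(3),o["finger_gap"].round(1),o["grip_force"],o["wrist_force"].round(1))
zt=P[2]+20.2+3   # top face of plate
S=viewer.get_image("scene")[:,:,::-1].copy();cv2.imwrite(f"pics/scene{tag}.png",S)
T=viewer.get_image("top")[:,:,::-1].copy();cv2.imwrite(f"pics/top{tag}.png",T)
# predicted plate corners -> box, then hull of bright pixels that lie within 8 mm of the predicted plate
th=o["orientation"][2];R=np.array([[np.cos(th),-np.sin(th)],[np.sin(th),np.cos(th)]])
c0=P[:2];n="scene"
f=6;pc=np.array([proj(n,[*(c0+R@a),zt]) for a in((-58,-38),(58,-38),(58,38),(-58,38))])
x,y=np.floor(pc.min(0)).astype(int)-5;w,h=(np.ceil(pc.max(0)).astype(int)+6-[x,y])
J=cv2.resize(S[y:y+h,x:x+w],None,fx=f,fy=f,interpolation=2).astype(int)
def edge(a,nrm,lo=-10,hi=10):
    # subpixel step along outward normal nrm at plate point a: returns offset of half-level crossing
    t=np.arange(lo,hi+.1,.5);q=np.array([proj(n,[*(c0+R@(np.array(a)+s*np.array(nrm))),zt]) for s in t]).astype(np.float32)
    v=cv2.remap(S[...,2].astype(np.float32),q[:,0].reshape(1,-1),q[:,1].reshape(1,-1),cv2.INTER_LINEAR)[0]
    g=np.gradient(cv2.GaussianBlur(v.reshape(1,-1),(5,1),1.)[0]);i=g.argmin();return t[i],round(float(g[i]),1)
for nm,pts,nr in(("+x",[(58,k) for k in(-32,-20,0,20,32)],(1,0)),("-x",[(-58,k) for k in(-32,-20,0,20,32)],(-1,0)),("+y",[(k,38) for k in(-50,-40,40,50)],(0,1)),("-y",[(k,-38) for k in(-50,-30,0,30,50)],(0,-1))):
    print(nm,[edge(a,nr) for a in pts])
E
python3 cov.py 6
```

```text
Traceback (most recent call last):
  File "cov.py", line 4, in <module>
    o=get_obs();P=o["tool_pos"];print(P.round(1),o["orientation"].round(3),o["finger_gap"].round(1),o["grip_force"],o["wrist_force"].round(1))
                                                                           ^^^^^^^^^^^^^^^^^^^^^
AttributeError: 'float' object has no attribute 'round'
```

```bash
sed -i 's/o\["finger_gap"\].round(1)/o["finger_gap"]/' cov.py; python3 cov.py 6
```

```text
[508.3  36.7  70.2] [ 3.141 -0.     0.099] 39.12020597647151 61.210269927978516 [ 0.8  0.6 -3.1]
+x [(np.float64(1.0), -7.7), (np.float64(0.5), -6.7), (np.float64(0.5), -4.2), (np.float64(1.0), -8.7), (np.float64(2.0), -9.0)]
-x [(np.float64(9.0), -7.8), (np.float64(8.5), -7.4), (np.float64(9.0), -3.5), (np.float64(0.5), -5.0), (np.float64(0.5), -4.7)]
+y [(np.float64(3.5), -3.9), (np.float64(1.0), -1.5), (np.float64(4.0), -6.5), (np.float64(5.0), -6.5)]
-y [(np.float64(0.5), -3.7), (np.float64(1.5), -6.2), (np.float64(0.5), -7.1), (np.float64(1.0), -9.1), (np.float64(1.0), -8.4)]
```

For a clean check against bare mat, I'll step back 200 mm in −y and up 50 mm, then measure the held plate in the scene view.

Request:
apply_moves(
  series=[
    [0,0,0.25,0,-1],
    [0,-0.25,0.25,0,-1],
    [0,-0.5,0.25,0,-1],
    [0,-0.75,0.25,0,-1],
    [0,-0.9,0.25,0,-1],
    [0,-1,0.25,0,-1],
    [0,-1,0.25,0,-1],
    [0,-1,0.25,0,-1],
  ],
)

```text
t: 23.7
tool_pos: [508.1, -161.9, 120.0]
orientation: [-3.141, -0.0, 0.1]
wrist_force: [0.3, -0.7, -2.6]
finger_gap: 39.2
grip_force: 62.2
```

```bash
cat > cov2.py <<'E'
from h import *
o=get_obs();P=o["tool_pos"];th=o["orientation"][2];n="scene";print(P.round(1),round(th,4),o["finger_gap"])
R=np.array([[np.cos(th),-np.sin(th)],[np.sin(th),np.cos(th)]]);zb=P[2]+20.2;zt=zb+3
S=viewer.get_image(n)[:,:,::-1].copy();cv2.imwrite("pics/scene7.png",S)
pts=[proj(n,[*(P[:2]+R@a),z]) for a in((-58,-38),(58,-38),(58,38),(-58,38)) for z in(zb,zt)]
def fit(px):
    W=np.array([plane(n,p,zt)[:2] for p in px],np.float32);return cv2.minAreaRect(W)
m=fit(pts);print("model",m)
pts=np.array(pts);x,y=np.floor(pts.min(0)).astype(int)-6;w,h=np.ceil(pts.max(0)).astype(int)+7-[x,y];f=6
J=cv2.resize(S[y:y+h,x:x+w],None,fx=f,fy=f,interpolation=2).astype(int)
for lo in(110,130,150,170):
    k=((J[...,2]>lo)&(J.max(2)-J.min(2)<60)).astype(np.uint8);k=cv2.morphologyEx(k,cv2.MORPH_OPEN,np.ones((7,7)))
    c=max(cv2.findContours(k,0,1)[0],key=cv2.contourArea)
    r=fit([(x+(p[0]+.5)/f-.5,y+(p[1]+.5)/f-.5) for p in cv2.convexHull(c)[:,0]])
    print(lo,r,"cover-TCP",np.round(np.array(r[0])-m[0],1))
E
python3 cov2.py
```

```text
[ 508.1 -161.9  120. ] 0.1002 39.191255872319566
model ((508.5333557128906, -162.55426025390625), (116.72953796386719, 77.37030792236328), 5.738499164581299)
110 ((508.8971862792969, -159.53732299804688), (119.78800964355469, 82.77655792236328), 5.786656379699707) cover-TCP [0.4 3. ]
130 ((509.14422607421875, -159.6988525390625), (117.25183868408203, 80.51822662353516), 5.7889299392700195) cover-TCP [0.6 2.9]
150 ((526.6300659179688, -157.9295196533203), (80.13426971435547, 78.72237396240234), 5.521266937255859) cover-TCP [18.1  4.6]
170 ((538.1696166992188, -156.80453491210938), (55.025062561035156, 76.48607635498047), 5.473146915435791) cover-TCP [29.6  5.7]
```

In the scene view the held cover would sit at about (508.4, 39), yaw 5.8°, over the unit at (508.0, 39.0), yaw 5.8°. That is within about 1 mm, so I return and lower to 15 mm above the rim.

Request:
apply_moves(
  series=[
    [0,0.25,0,0,-1],
    [0,0.5,0,0,-1],
    [0,0.75,0,0,-1],
    [0,0.9,0,0,-1],
    [0,1,0,0,-1],
    [0,1,0,0,-1],
    [0,1,-0.1,0,-1],
    [0,1,-0.2,0,-1],
    [0,1,-0.28,0,-1],
    [0,1,-0.33,0,-1],
    [0,1,-0.355,0,-1],
    [0,1,-0.365,0,-1],
    [0,1,-0.365,0,-1],
    [0,1,-0.365,0,-1],
    [0,1,-0.365,0,-1],
    [0,1,-0.365,0,-1],
    [0,1,-0.365,0,-1],
  ],
)

```text
t: 25.88
tool_pos: [508.0, 37.2, 46.9]
orientation: [-3.142, -0.0, 0.099]
wrist_force: [-0.0, -0.0, -3.2]
finger_gap: 38.9
grip_force: 62.4
```

```bash
python3 cov.py 8; python3 - <<'E'
from h import *
S=cv2.imread("pics/scene8.png");x,y,w,h=(307,115,32,22)
k=np.zeros(S.shape[:2],np.uint8);k[y:y+h,x:x+w]=(S[y:y+h,x:x+w].max(2)<60);print("handle",cv2.minAreaRect(cv2.findNonZero(k)))
E
```

```text
[508.   37.2  46.9] [-3.142 -0.     0.099] 38.91079684853852 62.39071726799011 [-0.  -0.  -3.2]
+x [(np.float64(5.0), -6.4), (np.float64(4.5), -7.8), (np.float64(3.5), -6.0), (np.float64(1.5), -5.4), (np.float64(1.5), -7.7)]
-x [(np.float64(-1.5), -3.5), (np.float64(-2.0), -2.1), (np.float64(-2.0), -2.0), (np.float64(2.0), -1.9), (np.float64(1.0), -4.2)]
+y [(np.float64(4.0), -4.3), (np.float64(2.0), -1.6), (np.float64(5.0), -6.6), (np.float64(3.5), -6.9)]
-y [(np.float64(-1.0), -2.2), (np.float64(-1.0), -5.0), (np.float64(-1.5), -4.8), (np.float64(1.5), -3.8), (np.float64(2.5), -3.9)]
handle ((330.0, 131.0), (5.366562843322754, 1.7888542413711548), 26.56505012512207)
```

The cover is held with 62 N, with no contact (only its weight on the wrist). I'll nudge half a millimetre, settle and hand in.

Request:
apply_moves(
  series=[
    [-0.003,-0.002,0,0,-1],
    [-0.003,-0.002,0,0,-1],
    [-0.003,-0.002,0,0,-1],
    [-0.003,-0.002,0,0,-1],
    [-0.003,-0.002,0,0,-1],
    [-0.003,-0.002,0,0,-1],
  ],
)

```text
t: 26.72
tool_pos: [507.4, 36.8, 46.9]
orientation: [-3.142, 0.0, 0.099]
wrist_force: [-1.0, 0.4, -3.6]
finger_gap: 39.3
grip_force: 62.4
```

```bash
python3 -c "
from station import hand_in
print(hand_in())"
```

```text
the job is handed in; nothing more can be done
None
```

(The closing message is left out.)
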